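# Sort the gouges and the rasp away and shut the tool box

## Task

Clear the carving bench: lay both palm gouges in the slide-lid box and the rasp in the open tray with the one already there, then slide the lid of the box fully home so that the cutting edges are covered. Every tool should lie down inside its own container, not on the rim; set the tools down, do not drop them. Leave the toy horse, the mallet and the tub where they are.

Things in the scene. Friction and masses are not known exactly. Their poses are not given: they have to be found in the camera images.
- box: slide-lid tool box of light wood, fixed to the bench on the robot's left or right. Origin at the centre of its underside, z up; the lid opens towards its +x, away from the robot. Outer 244 (x) by 192 (y), walls 8 thick: inside x = -114 to 114, y = -88 to 88, floor at z = 6. Long walls and -x end 54 high, +x end 41 high. The lid's underside is at z = 42: what lies inside must stay below.
- lid (a joint): slide of the box's plywood lid, m: 0 = fully home (shut), grows as it moves to the box's +x, stop at 0.200. Starts 0.175 to 0.195 (nearly fully open); friction about 1.5 N, stays where left. Panel 5 thick, z = 42 to 47 in the box frame, running in grooves; at value q it covers the inside from box x = -0.118 + q to the far end.
- lid_pull (a point): centre of the lid's pull, a dark wooden cleat on the lid's top face: 80 long (along box y), 14 wide (along box x), 16 high (8 above and 8 below this point). In the box frame it is at x = -0.050 + q (q: lid joint value, m), y = 0, z = 0.055; axes as the box.
- tray: open file tray of light wood, no lid, fixed to the bench on the side opposite to the box. Origin at the centre of its underside, z up, x roughly away from the robot. Outer 246 (x) by 186 (y) by 34 high, walls 8 thick: inside x = -115 to 115, y = -85 to 85, floor at z = 5.
- gouge_a: palm carving gouge, loose, 134 long, about 65 g: pear-shaped wooden handle, flat underneath, brass ferrule, bright narrow blade 14 wide. Origin under the neck, near the balance point, on the flat; x to the cutting edge, z up as it lies. Round palm end at x = -46 (bulb 38 wide, 31 high, near x = -30), ferrule 18 to 26, blade to x = 88, 10 above the flat. Starts on the bench, roughly across the robot's x.
- gouge_a_neck (a point): middle of the neck of gouge_a's handle, 12 above its origin: the place to grip. The neck runs x = -14 to 14, is 26 wide with nearly parallel sides, its top 25 above the flat underside.
- gouge_b: palm carving gouge, loose, 134 long, about 65 g: pear-shaped wooden handle, flat underneath, brass ferrule, bright narrow blade 9 wide. Origin under the neck, near the balance point, on the flat; x to the cutting edge, z up as it lies. Round palm end at x = -46 (bulb 38 wide, 31 high, near x = -30), ferrule 18 to 26, blade to x = 88, 10 above the flat. Starts on the bench, roughly across the robot's x.
- gouge_b_neck (a point): middle of the neck of gouge_b's handle, 12 above its origin: the place to grip. The neck runs x = -14 to 14, is 26 wide with nearly parallel sides, its top 25 above the flat underside.
- rasp_a: handleless half-round rasp, loose: dark steel bar 190 long, 26 wide, 12 thick, about 240 g, flat below with upright sides 8 high, crowned above, toothed at both ends, smooth in the middle. Origin at the middle of its flat underside, the balance point; x along its length (both ends alike), z up. The one to put away: starts flat on the bench, roughly across the robot's x.
- rasp_a_mid (a point): middle of rasp_a, 6 above its origin; grip across, 26 wide
- rasp_b: handleless half-round rasp, loose: dark steel bar 190 long, 26 wide, 12 thick, about 240 g, flat below with upright sides 8 high, crowned above, toothed at both ends, smooth in the middle. Origin at the middle of its flat underside, the balance point; x along its length (both ends alike), z up. Already in the tray, flat along the tray's +y wall (y about 58); stays in the tray.
- rasp_b_mid (a point): middle of rasp_b, 6 above its origin; grip across, 26 wide
- horse: bystander: half-carved pale wooden toy horse on a base 110 by 40, about 130 high, on the left of the work; origin at the centre of its underside
- mallet: bystander: square-headed wooden mallet lying flat on the right of the work, head 75 by 120 by 60 high, handle reaching 228 mm back towards the robot; origin at the centre of the head's underside
- tub: bystander: empty round white plastic tub, 106 across, 75 high, on the left of the work; origin at the centre of its underside

How it is judged:
At the end, for the whole second after the job is handed in: Both gouge necks are within the box's inner walls and under 32 mm above its underside; both rasp middles are within the tray's inner walls, under 30 mm above its underside, the bars within 0.13 rad of level; the lid is home (joint below 0.004 m); all four tools are at rest (below 0.03 m/s) (x of gouge_a_neck in the frame of box between -0.114 and 0.114 m and y of gouge_a_neck in the frame of box between -0.088 and 0.088 m and z of gouge_a_neck in the frame of box between 0 and 0.032 m and x of gouge_b_neck in the frame of box between -0.114 and 0.114 m and y of gouge_b_neck in the frame of box between -0.088 and 0.088 m and z of gouge_b_neck in the frame of box between 0 and 0.032 m and x of rasp_a_mid in the frame of tray between -0.115 and 0.115 m and y of rasp_a_mid in the frame of tray between -0.085 and 0.085 m and z of rasp_a_mid in the frame of tray between 0 and 0.03 m and angle between rasp_a's own x axis and vertical between 1.441 and 1.701 rad and x of rasp_b_mid in the frame of tray between -0.115 and 0.115 m and y of rasp_b_mid in the frame of tray between -0.085 and 0.085 m and z of rasp_b_mid in the frame of tray between 0 and 0.03 m and angle between rasp_b's own x axis and vertical between 1.441 and 1.701 rad and value of joint lid below 0.004 m and linear speed of each of gouge_a, gouge_b, rasp_a, rasp_b below 0.03 m/s); the robot touches nothing.
It fails at once if a gouge or rasp is dropped (falls free of the fingers faster than 0.75 m/s, about 3 cm) ((linear speed of gouge_a above 0.75 m/s and contact force between the fingers and gouge_a below 0.05 N) or (linear speed of gouge_b above 0.75 m/s and contact force between the fingers and gouge_b below 0.05 N) or (linear speed of rasp_a above 0.75 m/s and contact force between the fingers and rasp_a below 0.05 N) or (linear speed of rasp_b above 0.75 m/s and contact force between the fingers and rasp_b below 0.05 N)).
It fails at once if the toy horse, the mallet or the tub is shifted by more than 3 cm (distance of any of horse, mallet, tub from where it was at the start of the episode above 0.03 m).
It also fails if it takes over 72 s, if anything falls off the work surface, if the arm or the gripper's body presses on something with over 40 N, if the wrist force passes 120 N, or if a joint passes its speed limit or range.

## Robot

A 6-joint arm with a two-finger parallel gripper is mounted at the origin on the work surface. World frame = base frame: x ahead of the robot, y to its left, z up, the work surface at z = 0. Lengths are in m, angles in rad, forces in N, time in s.
With the tool pointing down it reaches from about 0.3 to 0.825 m from the base axis. Payload 5.4 kg.
Tool frame: the origin (TCP) lies midway between the tips of the shut fingers; the grasp point (between the pads) lies 19 mm behind it (robot.grip_depth is the distance from the TCP to the grasp point, in m); z points along the fingers, y is the line along which they close (so a half turn about z gives the same grasp; the last joint's range is limited). The gripper opens to 92 mm and grips with 3 to 60 N. Pads are 20 mm wide; open, the fingers measure 128 mm over their backs; the gripper's body (75 mm by 189 mm) begins 69 mm behind the grasp point.
Start: joints at [0.978, 0.158, 1.597, -0, 1.386, -0.21], TCP at [0.215, 0.533, 0.215] pointing down, gripper open.
Joint ranges: [-2.91, 2.91], [-0.94, 2.29], [0.18, 2.7], [-1.29, 4.43], [0.17, 2.64], [-3, 3]. Speed limits (rad/s): [2.57, 2.57, 3.14, 3.14, 3.14, 3.14].

## Interface

Orientations are given as a rotation vector (axis times angle).
In Python, from plant import robot gives the robot as it stands.
- The arm moves only by the tool play_rows, never from a script. Its argument "commands" is a list of rows, each a list of 7 numbers: the opening, from -1 (shut) to 1 (fully open), so that 0 is half open, then the shift along the tool's x, y, z in units of 0.12 m (1.0 is 0.12 m), then the turn, a rotation vector about the tool's x, y, z in units of 360 degrees (1.0 is 360 degrees). In form: [[hand, tx, ty, tz, wx, wy, wz], ...]. A call has 1 to 20 rows; each row is the pose to reach, as a shift and turn from the pose commanded when the call began, along the tool's axes at that moment, turning the shorter way round; what a row does not reach only later rows make up. A row lasts 1/10 s, in which the tool goes at most 50 mm and 8.59 degrees, less where a joint would pass 70% of its speed; a pose out of reach is approached as far as the arm can. A call with a number of a shift or a turn outside -1 to 1 is refused whole. A call with a gripper value outside its range is refused whole. The fingers move at their own pace and stop on an object; "force" is the grip in N (left out, the last holds). Time passes only in rows, so rows that repeat a pose let the fingers close. It gives the time, the measured TCP pose, the force, the opening and the grip force at its end, in the units of the state.
- robot.get_state(): the state, without advancing time (a new reading comes with each control period).
- robot.grab_frame(name): name is "scene" or "top" or "wrist"; returns a dict with "color" (420x560x3 uint8, red, green, blue), "fov_y" (degrees; the focal length in pixels is half the picture's height over the tangent of half this angle, whatever the lens; pixels are square), "cx", "cy" (the principal point, pixels), "D" ([k1, k2, p1, p2, k3] as OpenCV has them; the pictures are not rectified), "world_to_cam" (4x4, takes a point from world to camera coordinates). Camera axes: x right, y down, z forward; pixel columns grow to the right and rows downward; lengths in m; the calibration is good to about 2 mm. A picture is of the moment at which its call begins. There is no depth.
- robot.job_done(): hands the job in; it is judged then, once.
The state is a dict: "clock": time; "qpos": joint angles; "qvel": joint speeds; "joint_efforts": joint torques, N m; "tool_pos": TCP position; "orientation": TCP orientation; "wrist_force": force on the tool from outside, world axes, zero at the start; "ft_torque": the same for the moment, N m; "gripper_width": finger opening in m; "gripper_force": force on a finger pad.
Only numpy, scipy, OpenCV 4.12 (cv2) and the standard library are available. Lean on these libraries where they do the work, as an engineer would, in place of code of your own. Each camera call takes 0.05 s, during which the arm holds its last target. There are 200 camera calls.

## Working session

There is one attempt and no reset: what is moved stays moved. The work goes in short steps, Python scripts to look and compute and a tool call to move; the robot and the scene stay as the last step left them, time stands still between calls to the robot, and variables do not carry over. Pictures are saved under pics/ and viewed, at most 10 in all, crops included, and the job is handed in when it is done.

Besides the shell and the picture viewer there is one more tool, called after "Request:" as a command line: name --pt "numbers of a row" for each row, then --argument value for the rest. play_rows: Moves the arm, as the interface text tells. Shifts and turns lie within -1 to 1; 1 stands for 0.12 m of shift or 360 degrees of turn. Its arguments: {"type":"object","properties":{"commands":{"type":"array","items":{"type":"array","items":{"type":"number"}}},"force":{"type":"number"}},"required":["commands"]}

```bash
ls; mkdir -p pics
python3 - <<'E'
from plant import robot
import cv2,pickle
d={}
for n in ("scene","top"):
    f=robot.grab_frame(n); d[n]=f
    cv2.imwrite(f"pics/{n}0.png",f["color"][:,:,::-1]); print(n,f["fov_y"],f["cx"],f["cy"],f["D"],f["world_to_cam"])
pickle.dump(d,open("f0.pkl","wb"))
print(robot.get_state(),robot.grip_depth)
E
```

```text
pics
scene 56.171403238301195 280.1417590192762 214.55854831381322 [-0.10423052  0.          0.          0.          0.        ] [[-0.85343554  0.52088488  0.01807565  0.48589116]
 [ 0.25607296  0.44926049 -0.85591568 -0.07667782]
 [-0.45395421 -0.72584018 -0.5167994   1.42837155]
 [ 0.          0.          0.          1.        ]]
top 47.60880156763102 273.96309504880804 207.44495573535244 [0.0204356 0.        0.        0.        0.       ] [[-2.38516439e-04 -9.99931576e-01 -1.16955689e-02 -1.36181748e-03]
 [-9.94593817e-01  1.45169764e-03 -1.03831746e-01  5.51597766e-01]
 [ 1.03841619e-01  1.16075749e-02 -9.94526109e-01  1.34320263e+00]
 [ 0.00000000e+00  0.00000000e+00  0.00000000e+00  1.00000000e+00]]
{'clock': 0.1, 'qpos': array([ 9.77915440e-01,  1.58977446e-01,  1.59805757e+00, -7.02397899e-06,
        1.38620157e+00, -2.10102264e-01]), 'qvel': array([-0.00159418, -0.00266614, -0.00174394,  0.00069821,  0.00094598,
        0.00190626]), 'joint_efforts': array([ 2.24367170e-05, -3.86500454e+01, -3.22960460e+01,  7.02852546e-02,
        3.39225749e-02, -1.56547662e-05]), 'tool_pos': array([0.21447342, 0.53291562, 0.21374661]), 'orientation': array([-5.97480084e-01, -3.08360505e+00,  2.38068029e-03]), 'wrist_force': array([-0.23527311, -0.23339287,  0.44268159]), 'ft_torque': array([ 0.01908419, -0.01698312,  0.00449642]), 'gripper_force': 0.0, 'gripper_width': 0.09203897657279218} 0.0187
```

View pics/top0.png

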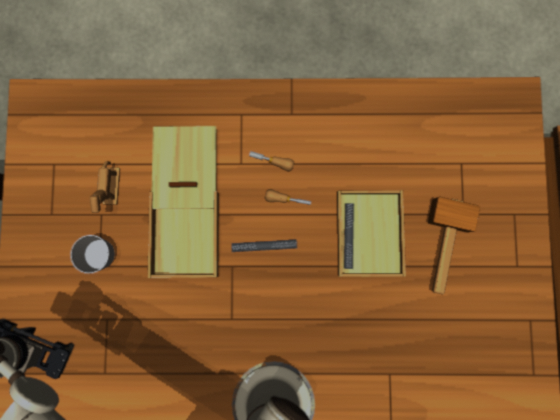

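View pics/scene0.png

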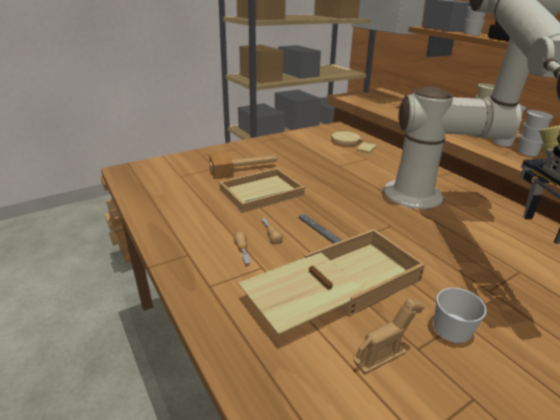

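The top view shows the box at about (183,235) with its lid drawn up to row 127, and the pull at (183,184). The gouges are at (275,160) and (287,198), the rasp at (264,245) and the tray at (371,233). The scene view shows the same layout. Next I'll enlarge and measure.

```bash
cat > h.py <<'E'
import numpy as np,cv2
from scipy.spatial.transform import Rotation as R
def K(f):
    h=f["color"].shape[0]; a=h/2/np.tan(np.radians(f["fov_y"]/2))
    return np.array([[a,0,f["cx"]],[0,a,f["cy"]],[0,0,1.]])
def pix2plane(f,px,z):
    px=np.asarray(px,float).reshape(-1,1,2)
    n=cv2.undistortPoints(px,K(f),np.array(f["D"],float))[:,0]
    T=np.asarray(f["world_to_cam"]); Rm=T[:3,:3]; c=-Rm.T@T[:3,3]
    d=np.c_[n,np.ones(len(n))]@Rm
    return c+d*((z-c[2])/d[:,2])[:,None]
def proj(f,P):
    T=np.asarray(f["world_to_cam"],float)
    return cv2.projectPoints(np.asarray(P,float).reshape(-1,3),cv2.Rodrigues(T[:3,:3])[0],T[:3,3],K(f),np.array(f["D"],float))[0][:,0]
def row(st,goal,rot):
    """goal TCP pos and Rotation -> units in tool axes"""
    R0=R.from_rotvec(st["orientation"]); 
    return np.r_[R0.inv().apply(np.asarray(goal)-st["tool_pos"])/0.12,(R0.inv()*rot).as_rotvec()/(2*np.pi)]
def down(yaw): # tool z down, tool y (closing) axis at world angle yaw
    y=np.array([np.cos(yaw),np.sin(yaw),0]);z=np.array([0,0,-1.]);x=np.cross(y,z)
    return R.from_matrix(np.c_[x,y,z])
E
python3 - <<'E'
import pickle,cv2,numpy as np
from h import *
f=pickle.load(open("f0.pkl","rb"))["top"]; im=f["color"][:,:,::-1]
cv2.imwrite("pics/crop.png",cv2.resize(im[110:290,140:420],None,fx=2.85,fy=2.85,interpolation=cv2.INTER_CUBIC))
b,g,r=[im[:,:,i].astype(int) for i in range(3)]
hsv=cv2.cvtColor(im,cv2.COLOR_BGR2HSV)
for nm,m in (("dark/grey",(hsv[:,:,1]<90)),("pale",(g>130)&(r>140)&(b<150))):
    m=m.astype(np.uint8); m[:110]=0;m[290:]=0;m[:,:140]=0;m[:,480:]=0
    for c in cv2.findContours(m,cv2.RETR_EXTERNAL,cv2.CHAIN_APPROX_NONE)[0]:
        if cv2.contourArea(c)>15:print(nm,cv2.minAreaRect(c),cv2.contourArea(c))
E
```

```text
dark/grey ((393.0, 261.5), (2.0, 21.0), 0.0) 21.0
dark/grey ((263.9625244140625, 245.34500122070312), (8.04401969909668, 64.35216522216797), 86.72950744628906) 447.5
dark/grey ((207.0, 255.5), (33.0, 2.0), 90.0) 29.0
dark/grey ((176.0, 217.5), (17.0, 4.0), 90.0) 39.5
dark/grey ((352.0, 237.0), (70.0, 16.0), 90.0) 802.0
dark/grey ((300.076904296875, 200.6154022216797), (20.39607810974121, 3.53009033203125), 11.309932708740234) 47.0
dark/grey ((359.0, 215.5), (41.0, 4.0), 90.0) 106.5
dark/grey ((213.0, 180.0), (20.0, 2.0), 90.0) 18.5
dark/grey ((258.7075500488281, 155.77359008789062), (19.64255714416504, 4.944979667663574), 15.94539737701416) 63.0
dark/grey ((205.5, 143.0), (32.0, 3.0), 90.0) 32.5
dark/grey ((166.2841796875, 199.65159606933594), (145.03004455566406, 14.922391891479492), 88.60282135009766) 1160.0
pale ((442.9864501953125, 259.0810852050781), (3.945575714111328, 61.320823669433594), 9.462321281433105) 111.5
pale ((369.0, 233.5), (77.0, 58.0), 90.0) 3532.0
pale ((183.5, 199.0), (146.0, 63.0), 90.0) 8617.5
```

View pics/crop.png

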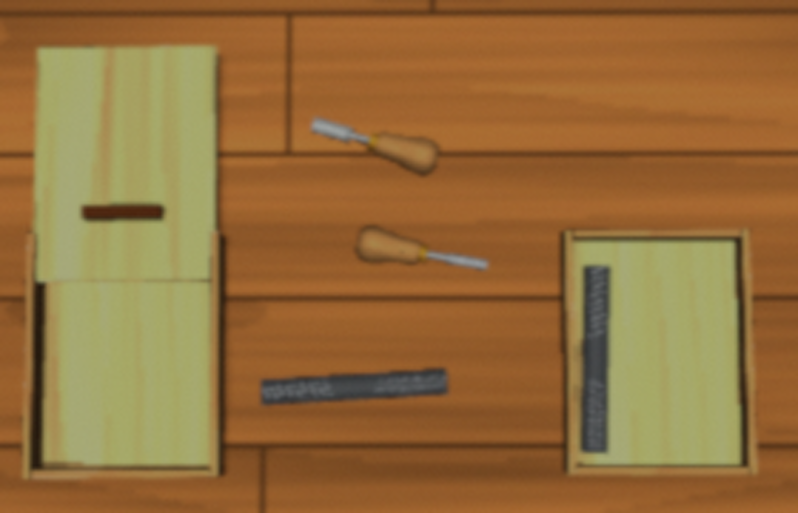

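The crop shows, in crop pixels: upper gouge from tip (311,124) to palm (438,160), lower gouge from palm (356,242) to tip (488,265), and the pull at (123,212). Box rim corners are (23,477), (219,474), (223,236) and (29,234). Tray corners are (563,231), (748,229), (755,473) and (567,474).

Run:
```python
import pickle
from h import *
np.set_printoptions(precision=4,suppress=True)
f=pickle.load(open("f0.pkl","rb"))["top"]
def P(pts,z): return pix2plane(f,(np.array(pts)+.0)/2.85+[140,110],z)
for n,p,z in (("g1 palm,tip",[(438,160),(311,124)],.012),("g2",[(356,242),(488,265)],.012),("rasp",[(261,391),(447,381)],.01),
 ("box -x-y? BL BR TR TL",[(23,477),(219,474),(223,236),(29,234)],.054),("lid far L,R near L,R",[(37,47),(216,45),(36,281),(211,280)],.047),("pull",[(123,212)],.063),
 ("tray TL TR BR BL",[(563,231),(748,229),(755,473),(567,474)],.034),("rasp_b",[(596,266),(595,452)],.015)):
    w=P(p,z); print(n,w[:,:2].tolist(), "mean",w.mean(0)[:2])
    if n[0] in "gr": d=w[1]-w[0]; print("  len",np.linalg.norm(d),"ang",np.arctan2(d[1],d[0]),"neck",(w[0]+d*46/134)[:2])
```

```text
g1 palm,tip [[0.675430865148509, -0.05968499698464297], [0.7135898675216075, 0.07168713641698057]] mean [0.6945 0.006 ]
  len 0.13680185267972106 ang 1.2881100615397933 neck [ 0.6885 -0.0146]
g2 [[0.5902478974919956, 0.024840319678657227], [0.5662702545792783, -0.11034829859528]] mean [ 0.5783 -0.0428]
  len 0.13729854285631038 ang -1.7463351727800966 neck [ 0.582  -0.0216]
rasp [[0.43789898703738783, 0.12126936134175606], [0.44792159264748843, -0.06785545149406108]] mean [0.4429 0.0267]
  len 0.1893901989370054 ang -1.5178511916274242 neck [0.4413 0.0563]
box -x-y? BL BR TR TL [[0.3533752428876392, 0.34909083144596303], [0.356109190334027, 0.15720498741035857], [0.5909946899706213, 0.1561535034044783], [0.5933140252444912, 0.34979369318571635]] mean [0.4734 0.2531]
lid far L,R near L,R [[0.7860699142320249, 0.348515918883559], [0.7877521334229691, 0.166425434072585], [0.5468940415944162, 0.34345603310869033], [0.5476442354740952, 0.16853093357802942]] mean [0.6671 0.2567]
pull [[0.6139542578244512, 0.25456302220571153]] mean [0.614  0.2546]
tray TL TR BR BL [[0.5981688809758219, -0.18473988170068267], [0.5997996711760561, -0.37045745234726224], [0.35665212215271364, -0.37034312337263536], [0.3554112129661099, -0.1852003938500473]] mean [ 0.4775 -0.2777]
rasp_b [[0.564724740296904, -0.22014978466862192], [0.3765767508241648, -0.21595293030293833]] mean [ 0.4707 -0.2181]
  len 0.1881947914507751 ang 3.119290217524458 neck [ 0.5001 -0.2187]
```

```bash
cat >> h.py <<'E'
def plan(p,rot,wps,start=None):
    """wps: (x,y,z,yaw); prints calls as one target row + row count. p,rot commanded pose"""
    p=np.array(p,float)
    for i,(x,y,z,yaw) in enumerate(wps):
        g=np.array([x,y,z]); G=down(yaw)
        while True:
            d=rot.inv().apply(g-p)/0.12; w=(rot.inv()*G).as_rotvec()/(2*np.pi)
            s=min(1,0.99/max(np.abs(d).max(),1e-9)); u=np.round(np.r_[d,w]*s,3)
            n=int(np.ceil(max(np.linalg.norm(u[:3])*.12/.05,np.linalg.norm(u[3:])*360/8.59)-.01))
            print(i,"rows",n,u.tolist())
            p=p+rot.apply(u[:3]*.12); rot=rot*R.from_rotvec(u[3:]*2*np.pi)
            if s==1: break
    print("end",p.round(4),rot.as_rotvec().round(4))
def plan_st(st,wps): plan(st["tool_pos"],R.from_rotvec(st["orientation"]),wps)
E
python3 - <<'E'
from h import *
from plant import robot
plan_st(robot.get_state(),[(.6885,-.0146,.19,-.283)])
E
```

```text
0 rows 3 [-0.99, -0.508, 0.037, -0.0, 0.0, 0.043]
0 rows 3 [-0.99, -0.205, 0.034, -0.0, 0.0, 0.039]
0 rows 3 [-0.99, 0.04, 0.033, -0.0, 0.0, 0.039]
0 rows 3 [-0.99, 0.291, 0.034, -0.0, 0.0, 0.04]
0 rows 3 [-0.99, 0.59, 0.038, -0.0, 0.0, 0.045]
0 rows 2 [-0.502, 0.538, 0.025, -0.0, 0.0, 0.028]
end [ 0.6885 -0.0146  0.1899] [ 2.5114e+00  1.8866e+00 -2.4000e-03]
```

Request:
play_rows --pt "1 -0.99 -0.508 0.037 0 0 0.043" --pt "1 -0.99 -0.508 0.037 0 0 0.043" --pt "1 -0.99 -0.508 0.037 0 0 0.043"

```text
clock: 0.4
tool_pos: [0.3032, 0.4303, 0.2095]
orientation: [1.012, 2.974, -0.002]
wrist_force: [0.2, 0.5, -0.9]
gripper_width: 0.0915
gripper_force: 0.0
```

Request:
play_rows --pt "1 -0.99 -0.205 0.034 0 0 0.039" --pt "1 -0.99 -0.205 0.034 0 0 0.039" --pt "1 -0.99 -0.205 0.034 0 0 0.039"

```text
clock: 0.7
tool_pos: [0.3834, 0.3377, 0.2056]
orientation: [1.371, 2.826, -0.002]
wrist_force: [0.7, 0.3, -0.7]
gripper_width: 0.0919
gripper_force: 0.0
```

Request:
play_rows --pt "1 -0.99 0.04 0.033 0 0 0.039" --pt "1 -0.99 0.04 0.033 0 0 0.039" --pt "1 -0.99 0.04 0.033 0 0 0.039"

```text
clock: 1.0
tool_pos: [0.4613, 0.2476, 0.2016]
orientation: [1.706, 2.637, -0.002]
wrist_force: [-0.2, 1.8, -0.6]
gripper_width: 0.0922
gripper_force: 0.0
```

Request:
play_rows --pt "1 -0.99 0.291 0.034 0 0 0.04" --pt "1 -0.99 0.291 0.034 0 0 0.04" --pt "1 -0.99 0.291 0.034 0 0 0.04"

```text
clock: 1.3
tool_pos: [0.5421, 0.154, 0.1974]
orientation: [2.023, 2.403, -0.001]
wrist_force: [0.5, 0.4, 0.0]
gripper_width: 0.092
gripper_force: 0.0
```

Request:
play_rows --pt "1 -0.99 0.59 0.038 0 0 0.045" --pt "1 -0.99 0.59 0.038 0 0 0.045" --pt "1 -0.99 0.59 0.038 0 0 0.045"

```text
clock: 1.6
tool_pos: [0.6321, 0.0503, 0.1928]
orientation: [-2.34, -2.095, 0.001]
wrist_force: [-0.2, -0.0, -0.0]
gripper_width: 0.092
gripper_force: 0.0
```

Request:
play_rows --pt "1 -0.502 0.538 0.025 0 0 0.028" --pt "1 -0.502 0.538 0.025 0 0 0.028" --pt "1 -0.502 0.538 0.025 0 0 0.028" --pt "1 -0.502 0.538 0.025 0 0 0.028"

```text
clock: 2.0
tool_pos: [0.6884, -0.0144, 0.1894]
orientation: [-2.511, -1.885, 0.002]
wrist_force: [-0.6, 0.7, -0.1]
gripper_width: 0.0918
gripper_force: 0.0
```

Run:
```python
from h import *
from plant import robot
import pickle
f=robot.grab_frame("wrist"); pickle.dump(f,open("w1.pkl","wb"))
cv2.imwrite("pics/w1.png",f["color"][:,:,::-1])
s=robot.get_state(); print(s["clock"],s["tool_pos"],s["orientation"],s["wrist_force"])
print(proj(f,[(.6885,-.0146,.012),(.582,-.0216,.012),(.4429,.0267,.01),s["tool_pos"]]))
```

```text
2.05 [ 0.68817859 -0.01347176  0.18982637] [-2.51020788e+00 -1.88660854e+00  1.16160222e-03] [0.42076229 1.33736149 0.38454076]
[[286.28280872 189.36497733]
 [204.94452367 218.18803654]
 [ 87.59740028 211.68869677]
 [285.03703733 251.08945527]]
```

View pics/w1.png

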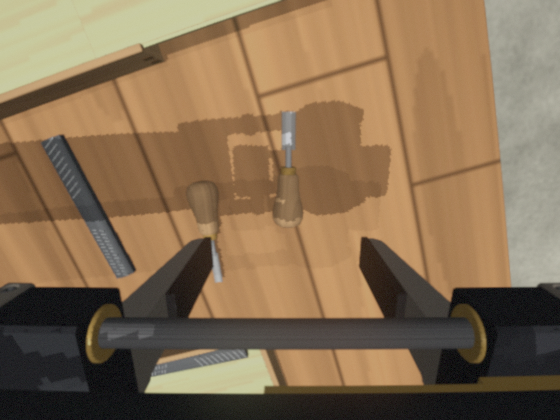

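The wrist view puts gouge 1 from palm (288,227) to tip (289,110), gouge 2 from (202,182) to (219,281), and the rasp ends at (54,139) and (122,273). All of these agree with the estimates.

Run:
```python
from h import *
from plant import robot
import pickle
f=pickle.load(open("w1.pkl","rb"))
for p in ([(288,227),(289,110)],[(202,181),(219,282)],[(54,139),(123,273)]):
    w=pix2plane(f,p,.011); d=w[1]-w[0]; print(np.linalg.norm(d),np.arctan2(d[1],d[0]),(w[0]+d*46/134)[:2],w.mean(0)[:2])
# commanded pose end of last plan
plan([.6885,-.0146,.1899],R.from_rotvec([2.5114,1.8866,-.0024]),[(.689,-.0145,.08,-.275),(.689,-.0145,.004,-.275)])
```

```text
0.1388579041592442 1.2822080817580563 [ 0.69070567 -0.01577915] [0.69689892 0.00508226]
0.1359735970920478 -1.766388767168466 [ 0.5855683  -0.02274362] [ 0.58142689 -0.0436466 ]
0.1816289158158732 -1.543087982798585 [0.44712174 0.05611984] [0.44791034 0.02766653]
0 rows 3 [0.003, 0.004, 0.916, -0.0, 0.0, -0.001]
1 rows 2 [0.001, 0.001, 0.633, -0.0, 0.0, -0.0]
end [ 0.689  -0.0146  0.004 ] [ 2.5055e+00  1.8945e+00 -2.4000e-03]
```

Request:
play_rows --pt "1 0 0.01 0.9 0 0 0" --pt "1 0 0.01 0.9 0 0 0" --pt "1 0 0.01 0.9 0 0 0"

```text
clock: 2.35
tool_pos: [0.6841, -0.0118, 0.0752]
orientation: [-2.502, -1.883, 0.014]
wrist_force: [-1.5, -0.9, -1.6]
gripper_width: 0.0918
gripper_force: 0.0
```

Request:
play_rows --pt "1 0 0 0.2 0 0 0" --pt "1 0 0 0.4 0 0 0" --pt "1 0 0 0.55 0 0 0" --pt "1 0 0 0.64 0 0 0" --pt "1 0 0 0.64 0 0 0" --pt "-0.6 0 0 0.64 0 0 0" --pt "-0.6 0 0 0.64 0 0 0" --pt "-0.6 0 0 0.64 0 0 0" --pt "-0.6 0 0 0.64 0 0 0" --pt "-0.6 0 0 0.64 0 0 0" --pt "-0.6 0 0 0.64 0 0 0" --pt "-0.6 0 0 0.64 0 0 0" --force 20

```text
clock: 3.55
tool_pos: [0.69, -0.0144, 0.0057]
orientation: [-2.512, -1.887, 0.0]
wrist_force: [-0.6, -0.3, -0.4]
gripper_width: 0.0379
gripper_force: 0.0
```

Request:
play_rows --pt "-1 0 0 0 0 0 0" --pt "-1 0 0 0 0 0 0" --pt "-1 0 0 0 0 0 0" --pt "-1 0 0 0 0 0 0" --pt "-1 0 0 0 0 0 0"

```text
clock: 4.05
tool_pos: [0.6899, -0.0144, 0.0056]
orientation: [-2.512, -1.887, 0.0]
wrist_force: [0.5, 0.4, -0.1]
gripper_width: 0.0258
gripper_force: 20.0
```

Request:
play_rows --pt "-1 0 0 -0.2 0 0 0" --pt "-1 0 0 -0.5 0 0 0" --pt "-1 0 0 -0.8 0 0 0" --pt "-1 0 0 -0.95 0 0 0" --pt "-1 0 0 -0.95 0 0 0"

```text
clock: 4.55
tool_pos: [0.6924, -0.0149, 0.1239]
orientation: [2.507, 1.884, 0.008]
wrist_force: [0.1, -0.0, -0.4]
gripper_width: 0.0259
gripper_force: 20.0
```

Run:
```python
from h import *
from plant import robot
s=robot.get_state(); print(s["clock"],s["tool_pos"],s["orientation"],s["gripper_width"],s["gripper_force"])
plan_st(s,[(.415,.232,.13,.004),(.415,.232,.06,.004),(.415,.232,.0125,.004)])
```

```text
4.55 [ 0.69241667 -0.01485043  0.12387044] [2.50749268 1.88371084 0.00753685] 0.02587528743101134 19.994814125384437
0 rows 3 [0.472, -0.99, -0.025, 0.0, 0.0, -0.016]
0 rows 3 [0.601, -0.99, -0.026, 0.001, 0.0, -0.017]
0 rows 3 [0.51, -0.667, -0.015, 0.0, 0.0, -0.013]
1 rows 2 [-0.0, -0.0, 0.583, 0.0, 0.0, 0.0]
2 rows 1 [0.0, -0.001, 0.396, 0.0, 0.0, 0.0]
end [0.415  0.232  0.0125] [2.2132e+00 2.2283e+00 3.0000e-04]
```

Request:
play_rows --pt "-1 0.15 -0.3 -0.01 0 0 -0.005" --pt "-1 0.31 -0.66 -0.02 0 0 -0.01" --pt "-1 0.472 -0.99 -0.025 0 0 -0.016"

```text
clock: 4.85
tool_pos: [0.5889, 0.0739, 0.1203]
orientation: [-2.411, -2.01, 0.004]
wrist_force: [1.0, 0.2, 0.1]
gripper_width: 0.0257
gripper_force: 20.0
```

Request:
play_rows --pt "-1 0.2 -0.33 -0.01 0 0 -0.005" --pt "-1 0.4 -0.66 -0.02 0 0 -0.01" --pt "-1 0.6 -0.99 -0.025 0 0 -0.017"

```text
clock: 5.15
tool_pos: [0.485, 0.1662, 0.1238]
orientation: [-2.3, -2.137, 0.004]
wrist_force: [0.8, -0.0, -0.0]
gripper_width: 0.0261
gripper_force: 20.0
```

Request:
play_rows --pt "-1 0.2 -0.25 -0.01 0 0 -0.005" --pt "-1 0.4 -0.5 -0.015 0 0 -0.01" --pt "-1 0.51 -0.667 -0.015 0 0 -0.013" --pt "-1 0.51 -0.667 -0.015 0 0 -0.013" --pt "-1 0.51 -0.667 -0.015 0 0 -0.013"

```text
clock: 5.65
tool_pos: [0.4121, 0.2321, 0.1264]
orientation: [-2.213, -2.229, 0.002]
wrist_force: [-0.1, -0.1, -0.1]
gripper_width: 0.0259
gripper_force: 20.0
```

Run:
```python
from h import *
from plant import robot
import pickle
f=robot.grab_frame("wrist"); pickle.dump(f,open("w2.pkl","wb"))
cv2.imwrite("pics/w2.png",f["color"][:,:,::-1])
s=robot.get_state(); print(s["clock"],s["tool_pos"],s["orientation"],s["gripper_width"],s["gripper_force"])
plan_st(s,[(.415,.232,.05,.004),(.415,.232,.0125,.004)])
```

```text
5.7 [0.41281529 0.23177772 0.12674672] [-2.21450329e+00 -2.22832326e+00  1.45254523e-03] 0.02577528184216117 19.99476803075595
0 rows 2 [0.002, 0.019, 0.64, -0.0, 0.0, 0.0]
1 rows 1 [0.0, -0.0, 0.312, -0.0, 0.0, 0.0]
end [0.415  0.232  0.0125] [-2.2145e+00 -2.2283e+00  1.5000e-03]
```

View pics/w2.png

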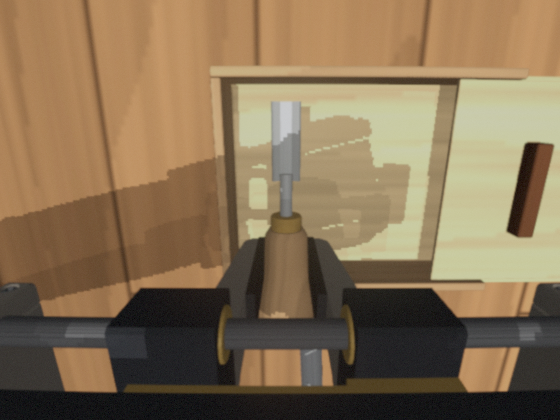

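The gouge hangs level in the fingers with its blade toward +y. The box rim's near +y corner is at (212,69), the -y rim is near row 287, and the lid edge runs from (460,80) to (432,280).

Run:
```python
from h import *
import pickle
f=pickle.load(open("w2.pkl","rb"))
print(pix2plane(f,[(212,69),(523,71)],.054)[:,:2],pix2plane(f,[(460,80),(432,280)],.047)[:,:2],pix2plane(f,[(538,143),(524,236)],.063)[:,:2])
```

```text
[[0.35551709 0.34818064]
 [0.59220546 0.34990579]] [[0.54814484 0.34338245]
 [0.55109054 0.16740087]] [[0.60899348 0.2967247 ]
 [0.61571851 0.21880735]]
```

Request:
play_rows --pt "-1 0 0.02 0.25 0 0 0" --pt "-1 0 0.02 0.5 0 0 0" --pt "-1 0 0.02 0.7 0 0 0" --pt "-1 0 0.02 0.85 0 0 0" --pt "-1 0 0.02 0.92 0 0 0" --pt "-1 0 0.02 0.952 0 0 0" --pt "-1 0 0.02 0.952 0 0 0" --pt "-1 0 0.02 0.952 0 0 0"

```text
clock: 6.5
tool_pos: [0.4161, 0.2325, 0.0142]
orientation: [2.214, 2.228, 0.003]
wrist_force: [-0.5, 0.8, -0.6]
gripper_width: 0.0261
gripper_force: 20.0
```

Request:
play_rows --pt "0 0 0 0 0 0 0" --pt "0 0 0 0 0 0 0" --pt "0 0 0 0 0 0 0" --pt "0 0 0 0 0 0 0" --pt "0 0 0 0 0 0 0"

```text
clock: 7.0
tool_pos: [0.415, 0.2324, 0.0133]
orientation: [2.214, 2.229, 0.0]
wrist_force: [-0.3, 0.1, -0.4]
gripper_width: 0.0464
gripper_force: 0.0
```

Request:
play_rows --pt "0 0 0 -0.2 0 0 0" --pt "0 0 0 -0.5 0 0 0" --pt "0 0 0 -0.8 0 0 0" --pt "0 0 0 -0.95 0 0 0" --pt "0 0 0 -0.95 0 0 0"

```text
clock: 7.5
tool_pos: [0.4173, 0.2331, 0.1303]
orientation: [2.212, 2.227, 0.009]
wrist_force: [0.5, 0.0, 0.2]
gripper_width: 0.0463
gripper_force: 0.0
```

Run:
```python
from h import *
from plant import robot
s=robot.get_state(); print(s["clock"],s["tool_pos"],s["orientation"],s["gripper_width"],s["gripper_force"])
plan_st(s,[(.5845,-.0223,.13,-.18),(.5845,-.0223,.08,-.18)])
```

```text
7.5 [0.41729094 0.2330543  0.13033355] [2.2115192  2.22664836 0.00896607] 0.046299623844601685 0.0
0 rows 3 [-0.99, 0.639, 0.004, 0.0, -0.0, 0.014]
0 rows 3 [-0.99, 0.769, 0.004, 0.001, -0.0, 0.014]
0 rows 1 [-0.082, 0.076, -0.0, -0.0, -0.0, 0.002]
1 rows 1 [-0.001, 0.0, 0.416, -0.0, -0.0, -0.0]
end [ 0.5844 -0.0223  0.08  ] [-2.4124 -2.0096 -0.0027]
```

Request:
play_rows --pt "1 -0.99 0.639 0 0 0 0.014" --pt "1 -0.99 0.639 0 0 0 0.014" --pt "1 -0.99 0.639 0 0 0 0.014"

```text
clock: 7.8
tool_pos: [0.4924, 0.1124, 0.1256]
orientation: [-2.309, -2.129, 0.002]
wrist_force: [1.5, 1.1, 0.3]
gripper_width: 0.0678
gripper_force: 0.0
```

Request:
play_rows --pt "1 -0.99 0.769 0 0 0 0.014" --pt "1 -0.99 0.769 0 0 0 0.014" --pt "1 -0.99 0.769 0 0 0 0.014" --pt "1 -0.99 0.769 0 0 0 0.014" --pt "1 -0.99 0.769 0 0 0 0.014" --pt "1 -0.99 0.769 0 0 0 0.014"

```text
clock: 8.4
tool_pos: [0.5735, -0.0106, 0.1258]
orientation: [-2.399, -2.025, 0.002]
wrist_force: [-0.7, 0.6, 0.1]
gripper_width: 0.092
gripper_force: 0.0
```

Run:
```python
from h import *
from plant import robot
s=robot.get_state(); print(s["clock"],s["tool_pos"],s["orientation"],s["gripper_width"],s["gripper_force"])
plan_st(s,[(.5845,-.0223,.04,-.18),(.5845,-.0223,.0055,-.18)])
```

```text
8.4 [ 0.5734551  -0.01060501  0.12583003] [-2.39856966e+00 -2.02514614e+00  2.20359216e-03] 0.09203803664525094 0.0
0 rows 2 [-0.081, 0.109, 0.715, -0.0, -0.0, 0.002]
1 rows 1 [-0.0, 0.001, 0.287, -0.0, -0.0, -0.0]
end [ 0.5845 -0.0223  0.0055] [-2.4113e+00 -2.0100e+00  2.2000e-03]
```

Request:
play_rows --pt "1 -0.081 0.109 0.3 0 0 0.002" --pt "1 -0.081 0.109 0.6 0 0 0.002" --pt "1 -0.081 0.109 0.85 0 0 0.002" --pt "1 -0.081 0.109 0.95 0 0 0.002" --pt "1 -0.081 0.109 0.99 0 0 0.002" --pt "1 -0.081 0.109 0.99 0 0 0.002" --pt "1 -0.081 0.109 0.99 0 0 0.002"

```text
clock: 9.1
tool_pos: [0.5874, -0.0235, 0.0102]
orientation: [2.411, 2.01, 0.003]
wrist_force: [0.0, 0.3, -0.3]
gripper_width: 0.0919
gripper_force: 0.0
```

Request:
play_rows --pt "-1 0 0 0.01 0 0 0" --pt "-1 0 0 0.01 0 0 0" --pt "-1 0 0 0.01 0 0 0" --pt "-1 0 0 0.01 0 0 0" --pt "-1 0 0 0.01 0 0 0" --pt "-1 0 0 0.01 0 0 0" --pt "-1 0 0 0.01 0 0 0" --pt "-1 0 0 0.01 0 0 0" --pt "-1 0 0 0.01 0 0 0" --pt "-1 0 0 0.01 0 0 0" --pt "-1 0 0 0.01 0 0 0" --pt "-1 0 0 0.01 0 0 0" --force 20

```text
clock: 10.3
tool_pos: [0.586, -0.0236, 0.0072]
orientation: [-2.414, -2.011, 0.0]
wrist_force: [-0.8, 0.2, -0.3]
gripper_width: 0.0259
gripper_force: 20.0
```

Request:
play_rows --pt "-1 0 0 -0.2 0 0 0" --pt "-1 0 0 -0.5 0 0 0" --pt "-1 0 0 -0.8 0 0 0" --pt "-1 0 0 -0.99 0 0 0" --pt "-1 0 0 -0.99 0 0 0" --pt "-1 0 0 -0.99 0 0 0"

```text
clock: 10.9
tool_pos: [0.5858, -0.0235, 0.1254]
orientation: [-2.414, -2.011, 0.0]
wrist_force: [-0.4, 0.1, -0.9]
gripper_width: 0.0261
gripper_force: 20.0
```

Run:
```python
from h import *
from plant import robot
s=robot.get_state(); print(s["clock"],s["tool_pos"],s["orientation"],s["gripper_width"],s["gripper_force"])
plan_st(s,[(.49,.274,.13,.004)])
```

```text
10.9 [ 0.58581411 -0.02350782  0.12539436] [-2.41365708e+00 -2.01057206e+00  3.12574976e-04] 0.026056629528490752 19.975799918174744
0 rows 3 [0.99, -0.532, -0.016, -0.0, -0.0, -0.013]
0 rows 3 [0.99, -0.432, -0.016, -0.0, -0.0, -0.012]
0 rows 1 [0.378, -0.133, -0.006, -0.0, -0.0, -0.005]
end [0.4899 0.274  0.13  ] [-2.2137e+00 -2.2288e+00  3.0000e-04]
```

Request:
play_rows --pt "-1 0.33 -0.177 0 0 0 -0.004" --pt "-1 0.66 -0.355 -0.01 0 0 -0.009" --pt "-1 0.99 -0.532 -0.016 0 0 -0.013"

```text
clock: 11.2
tool_pos: [0.5424, 0.1059, 0.1251]
orientation: [-2.327, -2.105, 0.005]
wrist_force: [0.4, 0.4, -1.4]
gripper_width: 0.0258
gripper_force: 20.0
```

Request:
play_rows --pt "-1 0.33 -0.144 0 0 0 -0.004" --pt "-1 0.66 -0.288 -0.01 0 0 -0.008" --pt "-1 0.99 -0.432 -0.016 0 0 -0.012"

```text
clock: 11.5
tool_pos: [0.5026, 0.2294, 0.1272]
orientation: [-2.246, -2.193, 0.006]
wrist_force: [0.4, 0.2, -1.0]
gripper_width: 0.0255
gripper_force: 20.0
```

Request:
play_rows --pt "-1 0.25 -0.09 0 0 0 -0.003" --pt "-1 0.378 -0.133 -0.006 0 0 -0.005" --pt "-1 0.378 -0.133 -0.006 0 0 -0.005" --pt "-1 0.378 -0.133 -0.006 0 0 -0.005" --pt "-1 0.378 -0.133 -0.006 0 0 -0.005"

```text
clock: 12.0
tool_pos: [0.4907, 0.2724, 0.1301]
orientation: [2.216, 2.227, -0.001]
wrist_force: [0.5, -1.1, -0.1]
gripper_width: 0.0257
gripper_force: 20.0
```

Run:
```python
from h import *
from plant import robot
s=robot.get_state(); print(s["clock"],s["tool_pos"],s["orientation"],s["gripper_width"],s["gripper_force"])
plan_st(s,[(.49,.274,.014,.004)])
```

```text
12.0 [0.49067361 0.2724438  0.13010566] [ 2.21606545e+00  2.22667516e+00 -1.41776961e-03] 0.025735217688133104 19.975799024105072
0 rows 3 [0.014, -0.005, 0.968, -0.0, 0.0, 0.0]
end [0.49   0.274  0.0139] [ 2.2161e+00  2.2267e+00 -1.4000e-03]
```

Request:
play_rows --pt "-1 0.014 -0.005 0.25 0 0 0" --pt "-1 0.014 -0.005 0.5 0 0 0" --pt "-1 0.014 -0.005 0.7 0 0 0" --pt "-1 0.014 -0.005 0.85 0 0 0" --pt "-1 0.014 -0.005 0.93 0 0 0" --pt "-1 0.014 -0.005 0.966 0 0 0" --pt "-1 0.014 -0.005 0.966 0 0 0" --pt "-1 0.014 -0.005 0.966 0 0 0"

```text
clock: 12.8
tool_pos: [0.4906, 0.2757, 0.0157]
orientation: [2.214, 2.228, 0.003]
wrist_force: [-0.8, 0.4, 0.1]
gripper_width: 0.0259
gripper_force: 20.0
```

Request:
play_rows --pt "0 0 0 0 0 0 0" --pt "0 0 0 0 0 0 0" --pt "0 0 0 0 0 0 0" --pt "0 0 0 0 0 0 0" --pt "0 0 0 0 0 0 0"

```text
clock: 13.3
tool_pos: [0.4896, 0.2756, 0.0148]
orientation: [2.214, 2.229, 0.0]
wrist_force: [0.2, -0.5, 0.8]
gripper_width: 0.0462
gripper_force: 0.0
```

Request:
play_rows --pt "0 0 0 -0.2 0 0 0" --pt "0 0 0 -0.5 0 0 0" --pt "0 0 0 -0.8 0 0 0" --pt "0 0 0 -0.95 0 0 0" --pt "0 0 0 -0.95 0 0 0" --pt "0 0 0 -0.95 0 0 0"

```text
clock: 13.9
tool_pos: [0.4893, 0.2755, 0.128]
orientation: [-2.214, -2.229, 0.001]
wrist_force: [0.0, 0.0, -0.4]
gripper_width: 0.046
gripper_force: 0.0
```

Run:
```python
from h import *
from plant import robot
s=robot.get_state(); print(s["clock"],s["tool_pos"],s["orientation"],s["gripper_width"],s["gripper_force"])
f=robot.grab_frame("wrist")
cv2.imwrite("pics/w3.png",f["color"][:,:,::-1])
plan_st(s,[(.446,.0275,.125,.04)])
```

```text
13.9 [0.48926245 0.27548536 0.12803244] [-2.21373934e+00 -2.22877926e+00  7.92574047e-04] 0.046027286088459136 0.0
0 rows 3 [-0.99, -0.18, 0.012, -0.0, 0.0, -0.003]
0 rows 3 [-0.99, -0.199, 0.013, -0.0, 0.0, -0.002]
0 rows 1 [-0.08, -0.017, 0.001, -0.0, 0.0, -0.0]
end [0.446  0.0275 0.125 ] [-2.1785e+00 -2.2633e+00  8.0000e-04]
```

View pics/w3.png

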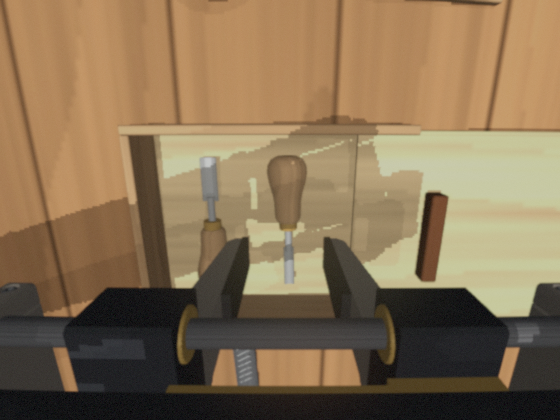

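Both gouges lie flat inside the box: gouge 1 at about (210,220) and gouge 2 at (288,220). The lid edge at column 354 is clear of them and the pull is at (433,237). Next is the rasp.

Request:
play_rows --pt "1 -0.99 -0.18 0 0 0 -0.003" --pt "1 -0.99 -0.18 0 0 0 -0.003" --pt "1 -0.99 -0.18 0 0 0 -0.003"

```text
clock: 14.25
tool_pos: [0.4664, 0.1539, 0.1262]
orientation: [-2.193, -2.246, 0.007]
wrist_force: [-0.2, 0.1, -0.1]
gripper_width: 0.0678
gripper_force: 0.0
```

Request:
play_rows --pt "1 -0.99 -0.21 0 0 0 -0.002" --pt "1 -0.99 -0.21 0 0 0 -0.002" --pt "1 -0.99 -0.21 0 0 0 -0.002" --pt "1 -0.99 -0.21 0 0 0 -0.002" --pt "1 -0.99 -0.21 0 0 0 -0.002" --pt "1 -0.99 -0.21 0 0 0 -0.002"

```text
clock: 14.85
tool_pos: [0.4463, 0.0383, 0.1279]
orientation: [-2.176, -2.264, 0.001]
wrist_force: [0.3, 0.1, 0.8]
gripper_width: 0.0917
gripper_force: 0.0
```

Run:
```python
from h import *
from plant import robot
s=robot.get_state(); print(s["clock"],s["tool_pos"],s["orientation"],s["gripper_width"],s["gripper_force"])
plan_st(s,[(.4455,.0272,.0675,.045),(.4455,.0272,.004,.045)])
```

```text
14.85 [0.44627051 0.03831632 0.12790958] [-2.17633027e+00 -2.26359976e+00  8.19484865e-04] 0.09168648089719046 0.0
0 rows 2 [-0.093, -0.009, 0.503, -0.0, -0.0, -0.001]
1 rows 2 [-0.0, 0.0, 0.53, -0.0, -0.0, 0.0]
end [0.4455 0.0272 0.0039] [-2.1692e+00 -2.2704e+00  8.0000e-04]
```

Request:
play_rows --pt "1 -0.093 -0.009 0.2 0 0 0" --pt "1 -0.093 -0.009 0.5 0 0 0" --pt "1 -0.093 -0.009 0.75 0 0 0" --pt "1 -0.093 -0.009 0.9 0 0 0" --pt "1 -0.093 -0.009 0.99 0 0 0" --pt "1 -0.093 -0.009 0.99 0 0 0"

```text
clock: 15.45
tool_pos: [0.4448, 0.0271, 0.0085]
orientation: [-2.175, -2.263, 0.003]
wrist_force: [-0.5, -0.1, 0.3]
gripper_width: 0.0918
gripper_force: 0.0
```

Request:
play_rows --pt "1 0 0 0.045 0 0 0" --pt "1 0 0 0.045 0 0 0" --pt "-1 0 0 0.045 0 0 0" --pt "-1 0 0 0.045 0 0 0" --pt "-1 0 0 0.045 0 0 0" --pt "-1 0 0 0.045 0 0 0" --pt "-1 0 0 0.045 0 0 0" --pt "-1 0 0 0.045 0 0 0" --pt "-1 0 0 0.045 0 0 0" --pt "-1 0 0 0.045 0 0 0" --pt "-1 0 0 0.045 0 0 0" --pt "-1 0 0 0.045 0 0 0" --pt "-1 0 0 0.045 0 0 0" --pt "-1 0 0 0.045 0 0 0" --force 40

```text
clock: 16.85
tool_pos: [0.4457, 0.0261, 0.0044]
orientation: [-2.178, -2.263, 0.001]
wrist_force: [-1.5, 0.3, 1.0]
gripper_width: 0.0247
gripper_force: 40.0
```

Request:
play_rows --pt "-1 0 0 -0.1 0 0 0" --pt "-1 0 0 -0.3 0 0 0" --pt "-1 0 0 -0.55 0 0 0" --pt "-1 0 0 -0.8 0 0 0" --pt "-1 0 0 -0.95 0 0 0" --pt "-1 0 0 -0.95 0 0 0" --pt "-1 0 0 -0.95 0 0 0"

```text
clock: 17.55
tool_pos: [0.4459, 0.0261, 0.1184]
orientation: [2.178, 2.263, 0.001]
wrist_force: [0.1, 0.1, -2.4]
gripper_width: 0.0249
gripper_force: 40.0
```

Run:
```python
from h import *
from plant import robot
s=robot.get_state(); print(s["clock"],s["tool_pos"],s["orientation"],s["gripper_width"],s["gripper_force"],s["ft_torque"])
f=robot.grab_frame("scene")
cv2.imwrite("pics/s3.png",f["color"][:,:,::-1])
plan_st(s,[(.4775,-.312,.13,-np.pi/2+.0),(.4775,-.312,.03,-np.pi/2)])
```

```text
17.55 [0.44593665 0.02609095 0.11840997] [2.17840446e+00 2.26304417e+00 5.48376001e-04] 0.024889471748711423 39.968549609184265 [-0.05915113  0.05929957  0.014948  ]
0 rows 4 [-0.99, 0.055, -0.034, 0.0, -0.0, 0.09]
0 rows 5 [-0.99, 0.707, -0.041, 0.0, -0.0, 0.11]
0 rows 3 [-0.159, 0.601, -0.021, 0.0, -0.0, 0.056]
1 rows 2 [-0.001, -0.0, 0.833, 0.0, -0.0, 0.0]
end [ 0.4775 -0.312   0.03  ] [3.1415e+00 6.0000e-04 9.0000e-04]
```

View pics/s3.png

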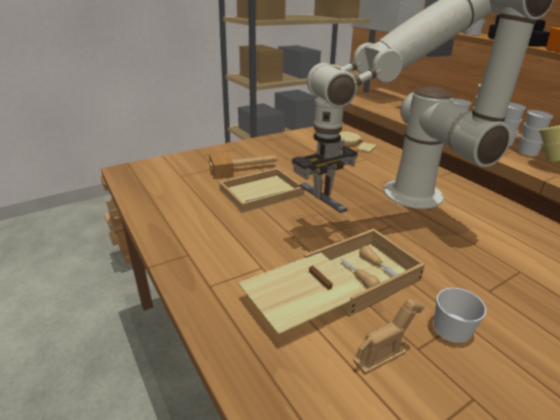

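The scene view shows the rasp held level at about (323,197), and both gouges in the box at (370,262). I'll carry the rasp to the tray.

Request:
play_rows --pt "-1 -0.15 0.01 -0.01 0 0 0.015" --pt "-1 -0.35 0.02 -0.02 0 0 0.035" --pt "-1 -0.57 0.03 -0.034 0 0 0.055" --pt "-1 -0.78 0.045 -0.034 0 0 0.072" --pt "-1 -0.99 0.055 -0.034 0 0 0.09"

```text
clock: 18.1
tool_pos: [0.456, -0.0929, 0.1208]
orientation: [-2.725, -1.558, 0.003]
wrist_force: [0.2, 0.8, -1.2]
gripper_width: 0.025
gripper_force: 40.0
```

Request:
play_rows --pt "-1 -0.17 0.12 -0.01 0 0 0.018" --pt "-1 -0.33 0.235 -0.02 0 0 0.036" --pt "-1 -0.5 0.355 -0.03 0 0 0.055" --pt "-1 -0.67 0.47 -0.04 0 0 0.073" --pt "-1 -0.83 0.59 -0.041 0 0 0.092" --pt "-1 -0.99 0.707 -0.041 0 0 0.11"

```text
clock: 18.7
tool_pos: [0.4696, -0.238, 0.1254]
orientation: [-3.092, -0.542, 0.003]
wrist_force: [-0.0, -0.6, -0.3]
gripper_width: 0.025
gripper_force: 40.0
```

Request:
play_rows --pt "-1 -0.05 0.2 0 0 0 0.018" --pt "-1 -0.1 0.4 0 0 0 0.036" --pt "-1 -0.15 0.55 0 0 0 0.05" --pt "-1 -0.159 0.601 0 0 0 0.056" --pt "-1 -0.159 0.601 0 0 0 0.056" --pt "-1 -0.159 0.601 0 0 0 0.056" --pt "-1 -0.159 0.601 0 0 0 0.056"

```text
clock: 19.4
tool_pos: [0.4773, -0.311, 0.1266]
orientation: [-3.14, -0.003, 0.002]
wrist_force: [-0.1, -0.1, -2.4]
gripper_width: 0.0254
gripper_force: 40.0
```

Run:
```python
from h import *
from plant import robot
s=robot.get_state(); print(s["clock"],s["tool_pos"],s["orientation"],s["gripper_width"],s["gripper_force"],s["ft_torque"])
f=robot.grab_frame("wrist")
cv2.imwrite("pics/w4.png",f["color"][:,:,::-1])
print(proj(f,[(.598,-.1847,.034),(.5998,-.3705,.034),(.3567,-.3703,.034),(.3554,-.185,.034)]))
plan_st(s,[(.4775,-.312,.03,-np.pi/2),(.4775,-.312,.010,-np.pi/2)])
```

```text
19.4 [ 0.4772578  -0.31101993  0.12658814] [-3.14022183e+00 -2.65829328e-03  1.79949177e-03] 0.025410385598382122 39.96856927871704 [0.00100052 0.14557514 0.01849021]
[[132.43553249  67.23877471]
 [359.85823864  64.64495543]
 [342.98723925 320.17312596]
 [165.31601793 320.37761299]]
0 rows 2 [0.003, 0.009, 0.805, -0.0, 0.0, 0.0]
1 rows 1 [0.0, 0.001, 0.167, -0.0, 0.0, 0.0]
end [ 0.4775 -0.3121  0.0099] [-3.1402e+00 -2.7000e-03  1.8000e-03]
```

View pics/w4.png

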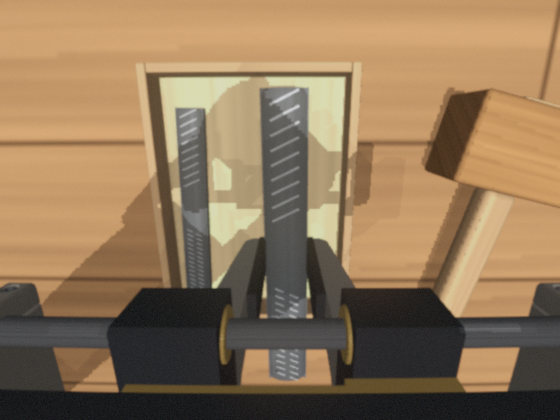

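The wrist view shows the rasp at about (285,230), aligned with the tray and clear of rasp_b at (193,195) and of both walls. The mallet is well clear, so I'll lower.

Request:
play_rows --pt "-1 0.003 0.005 0.2 0 0 0" --pt "-1 0.003 0.005 0.45 0 0 0" --pt "-1 0.003 0.005 0.65 0 0 0" --pt "-1 0.003 0.005 0.8 0 0 0" --pt "-1 0.003 0.005 0.9 0 0 0" --pt "-1 0.003 0.005 0.95 0 0 0" --pt "-1 0.003 0.005 0.975 0 0 0" --pt "-1 0.003 0.005 0.975 0 0 0" --pt "-1 0.003 0.005 0.975 0 0 0"

```text
clock: 20.35
tool_pos: [0.4786, -0.3132, 0.0115]
orientation: [3.14, 0.001, 0.002]
wrist_force: [-0.2, -0.0, -1.2]
gripper_width: 0.0249
gripper_force: 40.0
```

Request:
play_rows --pt "0 0 0 0 0 0 0" --pt "0 0 0 0 0 0 0" --pt "0 0 0 0 0 0 0" --pt "0 0 0 0 0 0 0" --pt "0 0 0 0 0 0 0"

```text
clock: 20.85
tool_pos: [0.4781, -0.3127, 0.0107]
orientation: [3.141, 0.001, 0.0]
wrist_force: [-0.6, 0.2, -0.1]
gripper_width: 0.0461
gripper_force: 0.0
```

Request:
play_rows --pt "0 0 0 -0.2 0 0 0" --pt "0 0 0 -0.5 0 0 0" --pt "0 0 0 -0.8 0 0 0" --pt "0 0 0 -0.99 0 0 0" --pt "0 0 0 -0.99 0 0 0" --pt "0 0 0 -0.99 0 0 0"

```text
clock: 21.45
tool_pos: [0.4779, -0.3125, 0.129]
orientation: [3.142, 0.001, 0.0]
wrist_force: [-0.5, -0.1, 0.0]
gripper_width: 0.0459
gripper_force: 0.0
```

Run:
```python
from h import *
from plant import robot
s=robot.get_state(); print(s["clock"],s["tool_pos"],s["orientation"],s["gripper_width"],s["gripper_force"])
plan_st(s,[(.614,.256,.15,.007)])
```

```text
21.45 [ 0.47792156 -0.31253982  0.12898989] [3.14152982e+00 8.30980504e-04 6.60668214e-05] 0.045878809324757366 0.0
0 rows 3 [0.238, -0.99, -0.037, 0.0, 0.0, -0.052]
0 rows 3 [0.624, -0.99, -0.042, 0.0, 0.0, -0.06]
0 rows 3 [0.99, -0.725, -0.044, 0.0, 0.0, -0.064]
0 rows 3 [0.99, -0.231, -0.037, 0.0, 0.0, -0.052]
0 rows 2 [0.437, 0.042, -0.015, 0.0, 0.0, -0.023]
end [0.614  0.2559 0.15  ] [ 2.2138  2.2289 -0.    ]
```

Request:
play_rows --pt "0 0.238 -0.99 -0.037 0 0 -0.052" --pt "0 0.238 -0.99 -0.037 0 0 -0.052" --pt "0 0.238 -0.99 -0.037 0 0 -0.052"

```text
clock: 21.75
tool_pos: [0.5054, -0.1897, 0.1312]
orientation: [-3.094, -0.52, 0.005]
wrist_force: [-0.4, -0.1, -0.7]
gripper_width: 0.0459
gripper_force: 0.0
```

Request:
play_rows --pt "0 0.624 -0.99 -0.042 0 0 -0.06" --pt "0 0.624 -0.99 -0.042 0 0 -0.06" --pt "0 0.624 -0.99 -0.042 0 0 -0.06"

```text
clock: 22.05
tool_pos: [0.5379, -0.0544, 0.1364]
orientation: [-2.943, -1.09, 0.005]
wrist_force: [0.2, -0.9, -0.1]
gripper_width: 0.046
gripper_force: 0.0
```

Request:
play_rows --pt "0 0.99 -0.725 -0.044 0 0 -0.064" --pt "0 0.99 -0.725 -0.044 0 0 -0.064" --pt "0 0.99 -0.725 -0.044 0 0 -0.064"

```text
clock: 22.35
tool_pos: [0.5721, 0.0882, 0.1416]
orientation: [-2.667, -1.657, 0.005]
wrist_force: [-0.1, -0.4, -0.1]
gripper_width: 0.0458
gripper_force: 0.0
```

Request:
play_rows --pt "0 0.99 -0.231 -0.037 0 0 -0.052" --pt "0 0.99 -0.231 -0.037 0 0 -0.052" --pt "0 0.99 -0.231 -0.037 0 0 -0.052"

```text
clock: 22.65
tool_pos: [0.6005, 0.2085, 0.1458]
orientation: [-2.36, -2.07, 0.004]
wrist_force: [0.4, -0.3, 0.2]
gripper_width: 0.0458
gripper_force: 0.0
```

Request:
play_rows --pt "0 0.437 0.042 -0.015 0 0 -0.023" --pt "0 0.437 0.042 -0.015 0 0 -0.023" --pt "0 0.437 0.042 -0.015 0 0 -0.023" --pt "0 0.437 0.042 -0.015 0 0 -0.023" --pt "0 0.437 0.042 -0.015 0 0 -0.023"

```text
clock: 23.15
tool_pos: [0.6137, 0.2544, 0.1495]
orientation: [-2.216, -2.226, 0.002]
wrist_force: [0.2, -0.3, 0.1]
gripper_width: 0.046
gripper_force: 0.0
```

Run:
```python
from h import *
from plant import robot
f=robot.grab_frame("wrist"); s=robot.get_state()
print(s["clock"],s["tool_pos"],s["orientation"],s["gripper_width"])
im=f["color"].astype(int)
m=((im.sum(2)<200)&(im[:,:,0]>im[:,:,2]*1.6)).astype(np.uint8); m[240:]=0
for c in cv2.findContours(m,cv2.RETR_EXTERNAL,cv2.CHAIN_APPROX_NONE)[0]:
    if cv2.contourArea(c)>200:
        q=cv2.boxPoints(cv2.minAreaRect(c)); print(q.tolist(),pix2plane(f,q,.063)[:,:2].tolist())
cv2.imwrite("pics/w5.png",f["color"][:,:,::-1])
plan_st(s,[(.613,.256,.051,.007)])
```

```text
23.2 [0.61384428 0.25446779 0.14984212] [-2.21587094e+00 -2.22650220e+00  1.45510884e-03] 0.045632272844001856
[[282.0, 164.0], [296.0, 164.0], [296.0, 234.0], [282.0, 234.0]] [[0.610103570736448, 0.29719860172450124], [0.6221926633812868, 0.29726537615532334], [0.6231440851633357, 0.232640726973801], [0.6102142192381242, 0.23256467478700105]]
[[-1.325784683227539, 111.22611236572266], [42.92216110229492, 103.67993927001953], [66.0, 239.0], [21.752056121826172, 246.54617309570312]] [[0.37095708189894566, 0.34127350834166664], [0.4108860404856819, 0.3469661607941301], [0.4066357609358914, 0.22595933732070406], [0.36134812387355, 0.2177253013780102]]
0 rows 2 [0.013, -0.006, 0.824, -0.0, 0.0, -0.0]
end [0.613 0.256 0.051] [-2.2159e+00 -2.2265e+00  1.5000e-03]
```

View pics/w5.png

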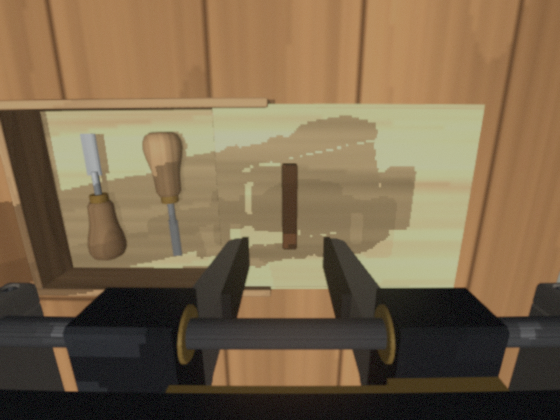

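The pull, at columns 282 to 296, sits between the open fingers; its centre is at x≈0.616. Both gouges lie flat in the box. I'll grip the pull.

Request:
play_rows --pt "0 0.013 0.01 0.3 0 0 0" --pt "0 0.013 0.01 0.55 0 0 0" --pt "0 0.013 0.01 0.73 0 0 0" --pt "0 0.013 0.01 0.81 0 0 0" --pt "0 0.013 0.01 0.81 0 0 0" --pt "0 0.013 0.01 0.81 0 0 0" --pt "-1 0.013 0.01 0.81 0 0 0" --pt "-1 0.013 0.01 0.81 0 0 0" --pt "-1 0.013 0.01 0.81 0 0 0" --pt "-1 0.013 0.01 0.81 0 0 0" --pt "-1 0.013 0.01 0.81 0 0 0" --pt "-1 0.013 0.01 0.81 0 0 0" --pt "-1 0.013 0.01 0.81 0 0 0" --force 12

```text
clock: 24.5
tool_pos: [0.6157, 0.2575, 0.0535]
orientation: [2.214, 2.229, 0.001]
wrist_force: [0.4, -1.0, 2.1]
gripper_width: 0.0136
gripper_force: 12.0
```

Request:
play_rows --pt "-1 0 -0.1 0 0 0 0" --pt "-1 0 -0.25 0 0 0 0" --pt "-1 0 -0.4 0 0 0 0" --pt "-1 0 -0.55 0 0 0 0" --pt "-1 0 -0.65 0 0 0 0" --pt "-1 0 -0.65 0 0 0 0" --pt "-1 0 -0.65 0 0 0 0"

```text
clock: 25.2
tool_pos: [0.5372, 0.257, 0.0535]
orientation: [-2.214, -2.229, -0.0]
wrist_force: [-1.3, -0.5, 4.2]
gripper_width: 0.014
gripper_force: 12.0
```

Request:
play_rows --pt "-1 0 -0.15 0 0 0 0" --pt "-1 0 -0.3 0 0 0 0" --pt "-1 0 -0.45 0 0 0 0" --pt "-1 0 -0.6 0 0 0 0" --pt "-1 0 -0.75 0 0 0 0" --pt "-1 0 -0.83 0 0 0 0" --pt "-1 0 -0.86 0 0 0 0" --pt "-1 0 -0.88 0 0 0 0" --pt "-1 0 -0.88 0 0 0 0" --pt "-1 0 -0.88 0 0 0 0"

```text
clock: 26.2
tool_pos: [0.4323, 0.2562, 0.0535]
orientation: [2.214, 2.229, 0.0]
wrist_force: [0.4, -0.9, 6.2]
gripper_width: 0.0139
gripper_force: 12.0
```

Request:
play_rows --pt "-1 0 -0.01 0 0 0 0" --pt "-1 0 -0.02 0 0 0 0" --pt "-1 0 -0.03 0 0 0 0" --pt "-1 0 -0.04 0 0 0 0" --pt "-1 0 -0.04 0 0 0 0"

```text
clock: 26.7
tool_pos: [0.4275, 0.2562, 0.0535]
orientation: [2.214, 2.228, 0.001]
wrist_force: [0.3, -0.7, 6.2]
gripper_width: 0.0135
gripper_force: 12.0
```

Request:
play_rows --pt "-1 0 -0.01 0 0 0 0" --pt "-1 0 -0.02 0 0 0 0" --pt "-1 0 -0.02 0 0 0 0" --pt "-1 0 -0.02 0 0 0 0"

```text
clock: 27.1
tool_pos: [0.4258, 0.2562, 0.0535]
orientation: [2.213, 2.228, 0.003]
wrist_force: [5.3, -1.5, 2.9]
gripper_width: 0.0138
gripper_force: 12.0
```

Request:
play_rows --pt "-1 0 -0.01 0 0 0 0" --pt "-1 0 -0.02 0 0 0 0" --pt "-1 0 -0.02 0 0 0 0" --pt "-1 0 -0.02 0 0 0 0"

```text
clock: 27.5
tool_pos: [0.4257, 0.2562, 0.0536]
orientation: [2.211, 2.225, 0.01]
wrist_force: [13.4, 0.2, -4.9]
gripper_width: 0.0137
gripper_force: 12.0
```

Against the stop: the TCP no longer advances and the force rises to 13 N. I'll back off the push, release, lift and check.

Request:
play_rows --pt "-1 0 0.02 0 0 0 0" --pt "-1 0 0.02 0 0 0 0" --pt "-0.3 0 0.02 0 0 0 0" --pt "-0.3 0 0.02 0 0 0 0" --pt "-0.3 0 0.02 0 0 0 0" --pt "-0.3 0 0.02 0 0 0 0"

```text
clock: 28.1
tool_pos: [0.4233, 0.256, 0.0524]
orientation: [-2.213, -2.228, 0.003]
wrist_force: [-0.1, 0.1, 0.7]
gripper_width: 0.0322
gripper_force: 0.0
```

Request:
play_rows --pt "-0.3 0 0.02 -0.2 0 0 0" --pt "-0.3 0 0.02 -0.5 0 0 0" --pt "-0.3 0 0.02 -0.9 0 0 0" --pt "-0.3 0 0.02 -0.9 0 0 0" --pt "-0.3 0 0.02 -0.9 0 0 0"

```text
clock: 28.6
tool_pos: [0.4274, 0.2564, 0.162]
orientation: [2.213, 2.228, 0.003]
wrist_force: [-0.1, -0.1, -0.0]
gripper_width: 0.0319
gripper_force: 0.0
```

Request:
play_rows --pt "-0.3 -0.99 -0.3 -0.3 0 0 0" --pt "-0.3 -0.99 -0.3 -0.3 0 0 0" --pt "-0.3 -0.99 -0.3 -0.3 0 0 0" --pt "-0.3 -0.99 -0.3 -0.3 0 0 0" --pt "-0.3 -0.99 -0.3 -0.3 0 0 0" --pt "-0.3 -0.99 -0.3 -0.3 0 0 0"

```text
clock: 29.2
tool_pos: [0.3909, 0.1377, 0.1957]
orientation: [-2.212, -2.228, 0.003]
wrist_force: [-0.1, 0.1, -0.3]
gripper_width: 0.0318
gripper_force: 0.0
```

Run:
```python
from h import *
from plant import robot
f=robot.grab_frame("top"); s=robot.get_state()
print(s["clock"],s["tool_pos"],s["wrist_force"])
cv2.imwrite("pics/t9.png",cv2.resize(f["color"][110:300,60:480,::-1],None,fx=1.9,fy=1.9,interpolation=cv2.INTER_CUBIC))
print(proj(f,[(.4267,.253,.063)]))
```

```text
29.25 [0.39109604 0.13783131 0.19591921] [ 1.16685592  0.03655443 -0.58823659]
[[182.39137374 250.87638914]]
```

View pics/t9.png

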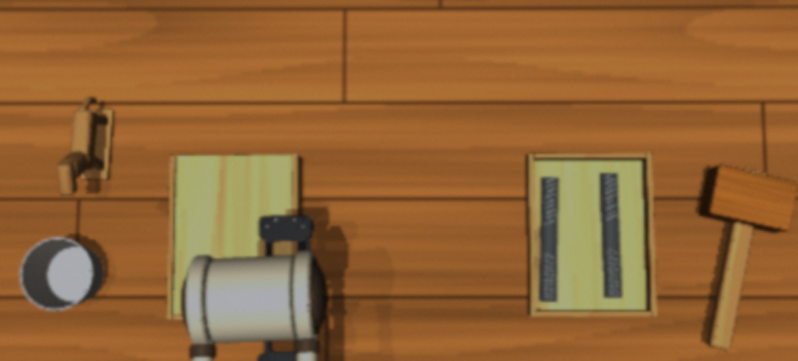

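The final view shows both rasps flat in the tray at (549,238) and (611,235). The lid is shut, its far end flush with the box at row 155, and it travelled 190 mm to the stop. The horse, mallet and tub have not moved.

```bash
python3 -c "
from plant import robot
print(robot.job_done())"
```

```text
the job is handed in; nothing more can be done
None
```

I handed the job in at about 29 s of the 72 s limit, with both gouges flat in the box, the lid pushed to its stop, and rasp_a beside rasp_b in the tray; the hand-in call returned no verdict.

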